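# Put the spice jar away in bay 5 of the covered spice carousel

### The arm

A 6-joint arm with a two-finger parallel gripper is mounted at the origin on a cart in front of the work surface, level with it; the furniture and walls round the work are solid. World frame = base frame: x ahead of the robot, y to its left, z up, the work surface at z = 0. Lengths are in m, angles in rad, forces in N, time in s.
With the tool pointing down it reaches from about 0.3 to 0.875 m from the base axis. Payload 6.4 kg.
Tool frame: the origin (TCP) lies at the very end of the fingers, on their centre line; the grasp point (between the pads) lies 19 mm behind it; z points along the fingers, y is the line along which they close (so a half turn about z gives the same grasp; the last joint's range is limited). The gripper opens to 85 mm and grips with 20 to 120 N. Pads are 22 mm wide; open, the fingers measure 114 mm over their backs; the gripper's body (76 mm by 85 mm) begins 54 mm behind the grasp point. The pads swing forward as they close: fully open they stand 13 mm farther back than shut.
Start: joints at [-0.206, 0.181, 1.607, -0, 1.354, -0.206], TCP at [0.575, 0, 0.231] pointing down, gripper open.
Joint ranges: [-2.99, 2.99], [-0.89, 2.07], [0.3, 2.58], [-1.14, 4.28], [0, 2.63], [-3.12, 3.12]. Speed limits (rad/s): [2.57, 2.57, 3.01, 3.14, 3.14, 3.14].

### API

Orientations are given as a unit quaternion [w, x, y, z].
In Python, from bench import * gives the robot as it stands. The module is installed in compiled form; this text tells all that it offers.
- The arm moves only by the tool arm_command, never from a script. Its arguments are lists of equal length, an entry for each row: "dp": the shift along the tool's x, y, z in units of 0.25 m (1.0 is 0.25 m), a list of three; "turn": the turn, a rotation vector about the tool's x, y, z in units of 30 degrees (1.0 is 30 degrees), a list of three; "jaw": the opening, from 0 (shut) to 1 (fully open). A call has 1 to 5 rows; each row is the pose to reach, as a shift and turn from the pose commanded when the call began, along the tool's axes at that moment; what a row does not reach only later rows make up. A row lasts 1/8 s, in which the tool goes at most 62.5 mm and 10.7 degrees, less where a joint would pass 70% of its speed; a pose out of reach is approached as far as the arm can. A call with a number of a shift or a turn outside -1 to 1 is refused whole. A call with a gripper value outside its range is refused whole. The fingers move at their own pace and stop on an object; the grip force is fixed at half the most. Time passes only in rows, so rows that repeat a pose let the fingers close. It gives the time, the measured TCP pose, the force, the opening and the grip force at its end, in the units of the state.
- get_obs(): the state, without advancing time (a new reading comes with each control period).
- camera(name): name is "scene" or "side" or "wrist"; returns the picture (384x512x3 uint8, blue, green, red); there is no depth.
- get_calibration(name): a dict with "camera_matrix" (3x3 intrinsics, pixels), "k1" (the pictures are not rectified: a ray, as slopes to the right and down, at radius r is drawn at 1 + k1 r^2 times it, then the intrinsics apply), "R" (3x3) and "t" (3): a world point X has camera coordinates R X + t; the wrist camera has in their place "mount" (4x4, takes a point from camera to tool coordinates, whose origin is the TCP and whose axes are the flange's). Camera axes: x right, y down, z forward; pixel columns grow to the right and rows downward; lengths in m; the calibration is good to about 2 mm. A picture is of the moment at which its call begins: read the wrist's pose just before it. get_calibration takes no time and is no camera call.
- hand_in(): hands the job in; it is judged then, once.
The state is a dict: "time_s": time; "q": joint angles; "dq": joint speeds; "joint_efforts": joint torques, N m; "eef_pos": TCP position; "eef_rot": TCP orientation; "wrist_force": force on the tool from outside, world axes, zero at the start; "torque": the same for the moment, N m; "opening": opening from 0.0 (shut) to 1.0 (fully open); "grasp_force": force on a finger pad.
Only numpy, scipy, OpenCV 4.12 (cv2) and the standard library are available. Lean on these libraries where they do the work, as an engineer would, in place of code of your own. Each camera call takes 0.05 s, during which the arm holds its last target. There are 200 camera calls.

### The job

The spice jar on the worktop belongs in the empty bay, number 5, of the covered spice carousel. Press the carousel's step button until the 5 on the number cap stands at the brass pointer (turn the drum with the button only), lower the jar upright into the bay that is then in the opening and let it go, then swing the clear gate fully shut. Leave the food can and the flat tin where they stand.

Things in the scene. Friction and masses are not known exactly. Their poses are not given: they have to be found in the camera images.
- carousel: Fixed covered spice carousel: round dark-wood base 238 dia, 40 high; clear hood 232 dia with flat roof (top z 157), open over 44 deg either side of its front. Origin: drum axis at the worktop; -x is its front (the opening, towards the robot), +y its left, z up. On top a six-sided white number cap (84 across, z 159 to 178) turns with the drum; brass pointer at the cap's front.
- drum (a joint): Turn of the drum, rad, 0 with number 1 at the pointer; n is there at (n-1) x 1.047, so 5 at 4.19. A detent holds it on a number; it starts on 1, 2 or 3 (or swings there in the first second). One full press turns it on by one number, counter-clockwise from above: about two thirds while the button is held down, the rest within 0.5 s of letting it up. It does not step back; after 6 comes 1.
- button_top (a point): Middle of the top of the step button, a round steel key 39 dia standing 20 out of a dark-wood console at the carousel's front right, 165 mm from the drum axis; 108 above the worktop when up. Press straight down with shut fingertips. The console is 56 x 60, 88 high; the hood's wall is 49 mm inward of the button's middle.
- step_button (a joint): How far the step button is down, m: 0 up, 0.016 at its stop. The drum begins to turn after 3 mm. Press it to the stop (past 0.014) at about 40 mm/s and hold 0.2 s, as a sprung link turns the drum. It takes 2 N at first, 5 to 12 N near the bottom (a force stop wants 16 N); let go, it springs fully up by itself, which it must before the next press.
- load_point (a point): Point in the middle of the opening, 78 mm in front of the drum axis, at the height of the bay floors, 44 above the worktop: where the numbered bay at the pointer stands. Fixed to the carousel; axes as the carousel's.
- bay_5 (a point): Middle of the floor of the empty bay, number 5; turns with the drum. The bay is an aluminium cup 32 deep, 49 inside (53 at the mouth), mouth 76 above the worktop. The other five bays hold four jars and a salt shaker, on the same 78 mm circle, 60 deg apart. In the opening the bay is free above; the hood's edges are 54 mm from its middle on either side, the roof's middle disc 25 mm inward.
- gate (a joint): Swing of the clear gate about the drum axis, rad: 0 shut over the opening (a hard stop: come to it slowly), 1.5 fully open, round to the carousel's left. It starts at 1.25 to 1.5, slides stiffly (about 1 N at its fin) and stays where it is left. To shut it, push its fin round to the front, counter-clockwise seen from above.
- gate_fin (a point): Middle of the top of the gate's fin, 193 above the worktop: an upright dark-wood fin 9 thick, 38 long (pointing at the drum axis), 28 high, on the gate's flat top (z 163), 90 mm from the drum axis. Straight ahead of the axis (-x) when shut.
- spice_jar: Loose round spice jar with screw cap, the only jar standing on the worktop: 42 dia, cap 43 dia, 106 high, 80 to 150 g. Origin: middle of its underside, z up. Stiff; take it by the cap, which is the top 20 mm, or a little below.
- food_can: Upright food can, 58 dia, 72 high, at the back on the right; not to be moved. Origin: middle of its underside.
- food_tin: Flat oblong fish tin, 63 x 105, 26 high, near the front edge; not to be moved. Origin: middle of its underside.
Mind the look-alikes: they are no part of the job. Leave any green or purple look-alike of the spice_jar alone.

How it is judged:
By the outcome, as a careful person would: the job done as asked, in the order asked, and still so for the second after the job is handed in, with the robot touching nothing.
It also fails if it takes over 72 s, if anything falls off the work surface, if the arm or the gripper's body presses on something with over 40 N, if the wrist force passes 120 N, or if a joint passes its speed limit or range.

## Working session

There is one attempt and no reset: what is moved stays moved. The work goes in short steps, Python scripts to look and compute and a tool call to move; the robot and the scene stay as the last step left them, time stands still between calls to the robot, and variables do not carry over. Pictures are saved under pics/ and viewed, at most 10 in all, crops included, and the job is handed in when it is done.

Besides the shell and the picture viewer there is one more tool, called after "Call:" as name(argument=value, ...) on one line, values as JSON. arm_command: Moves the arm, as the interface text tells. Its arguments: {"type":"object","properties":{"dp":{"type":"array"},"turn":{"type":"array"},"jaw":{"type":"array"}},"required":["dp","turn","jaw"]}

```bash
mkdir -p pics
python3 - <<'E'
from bench import *
import cv2,numpy as np
o=get_obs();print({k:np.round(v,3).tolist() for k,v in o.items()})
for n in("scene","side"):
    cv2.imwrite(f"pics/{n}0.png",camera(n)); c=get_calibration(n);print(n,{k:np.round(v,4).tolist() for k,v in c.items()})
print(get_calibration("wrist"))
a=cv2.imread("pics/scene0.png");b=cv2.imread("pics/side0.png")
cv2.imwrite("pics/scene0b.png",cv2.resize(a,(800,600),interpolation=cv2.INTER_CUBIC))
cv2.imwrite("pics/side0b.png",cv2.resize(b,(800,600),interpolation=cv2.INTER_CUBIC))
E
```

```text
{'time_s': 0.0, 'q': [-0.206, 0.182, 1.608, -0.0, 1.354, -0.206], 'dq': [0.002, 0.002, -0.002, 0.0, -0.0, -0.0], 'joint_efforts': [0.0, -44.487, -35.134, -0.0, 0.009, 0.0], 'eef_pos': [0.574, 0.0, 0.23], 'eef_rot': [-0.001, 0.707, 0.707, -0.0], 'wrist_force': [0.403, -0.284, -0.601], 'torque': [0.048, 0.004, -0.037], 'grasp_force': 0.0, 'opening': 1.0}
scene {'camera_matrix': [[369.5402, 0.0, 254.5371], [0.0, 369.5402, 185.0371], [0.0, 0.0, 1.0]], 'k1': 0.0257, 'R': [[0.336, 0.9418, 0.0086], [0.4623, -0.157, -0.8727], [-0.8206, 0.2971, -0.4881]], 't': [-0.036, -0.1538, 1.3972]}
side {'camera_matrix': [[421.2449, 0.0, 262.9764], [0.0, 421.2449, 195.4098], [0.0, 0.0, 1.0]], 'k1': 0.0521, 'R': [[-0.6571, 0.7535, -0.0209], [0.4781, 0.3951, -0.7844], [-0.5828, -0.5254, -0.6199]], 't': [0.4548, -0.0704, 1.2746]}
{'camera_matrix': array([[291.79808416,   0.        , 249.57232903],
       [  0.        , 291.79808416, 191.02932411],
       [  0.        ,   0.        ,   1.        ]]), 'k1': 0.014694758845502302, 'mount': array([[ 3.54618199e-05, -9.64621557e-01, -2.63638486e-01,
         6.63156609e-02],
       [ 9.99999999e-01,  4.30975642e-05, -2.31795430e-05,
        -2.30480469e-04],
       [ 3.37216635e-05, -2.63638485e-01,  9.64621557e-01,
        -1.43851631e-01],
       [ 0.00000000e+00,  0.00000000e+00,  0.00000000e+00,
         1.00000000e+00]])}
```

View pics/scene0b.png

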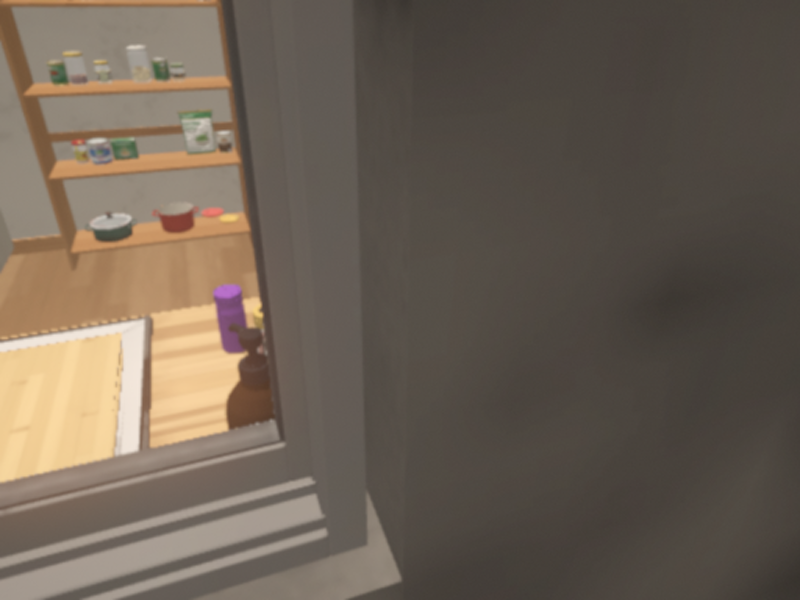

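View pics/side0b.png

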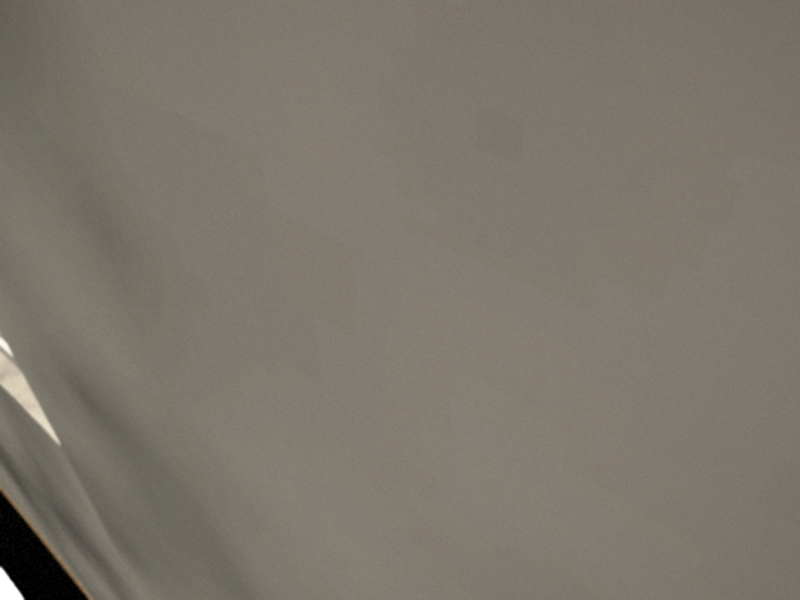

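The scene camera shows mostly a wall, with a purple look-alike at (230,315), and the side camera is blocked. I'll use the wrist camera instead.

```bash
cat > h.py <<'E'
from bench import *
import cv2,numpy as np
from scipy.spatial.transform import Rotation as Ro
def snap(name,up=True):
    o=get_obs();im=camera("wrist")
    np.savez(f"pics/{name}.npz",p=o["eef_pos"],q=o["eef_rot"]);cv2.imwrite(f"pics/{name}.png",im)
    cv2.imwrite(f"pics/{name}_b.png",cv2.resize(im,(800,600),interpolation=cv2.INTER_CUBIC))
    print(np.round(o["time_s"],2),np.round(o["eef_pos"],4),np.round(o["eef_rot"],3))
C=get_calibration("wrist");K=C["camera_matrix"];D=np.array([C["k1"],0,0,0,0.]);M=C["mount"]
def pose(name):
    d=np.load(f"pics/{name}.npz");q=d["q"];R=Ro.from_quat([q[1],q[2],q[3],q[0]]).as_matrix()
    return R@M[:3,:3],R@M[:3,3]+d["p"]
def ray(name,uv,s=1.5625):  # uv in upscaled pixels
    R,c=pose(name);x=cv2.undistortPoints(np.array([[uv]],float)/s,K,D)[0,0]
    return c,R@np.array([x[0],x[1],1])
def at(name,uv,z,s=1.5625):
    c,d=ray(name,uv,s);return c+d*(z-c[2])/d[2]
def proj(name,X,s=1.5625):
    R,c=pose(name);X=(np.atleast_2d(X)-c)@R
    return cv2.projectPoints(X,np.zeros(3),np.zeros(3),K,D)[0][:,0]*s
E
python3 -c "
from h import *
snap('w0')"
```

```text
0.1 [5.745e-01 1.000e-04 2.305e-01] [-0.001  0.707  0.707 -0.   ]
```

View pics/w0_b.png

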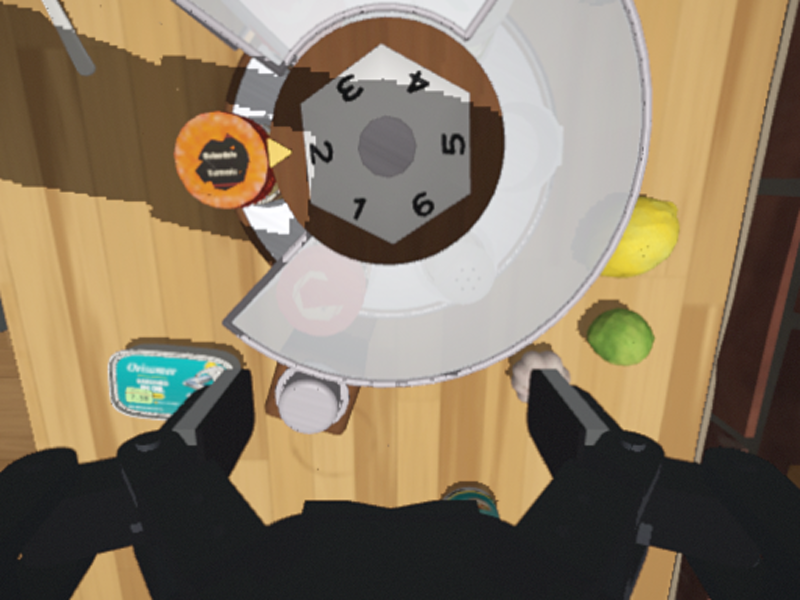

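Wrist view: drum with the 2 at the pointer (270,152), cap middle (387,147), button (310,400), tin (170,380), can edge (470,497). The loose jar is out of view, so I'll look left.

```bash
python3 -c "
from h import *
for n,uv,z in [('cap',(387,147),.178),('knob',(387,147),.178),('btn',(309,401),.108),('fin?',(235,38),.163),('ptr',(290,152),.16),('c5',(470,97),.178),('c3',(302,107),.178),('c1',(308,195),.178),('c6',(470,190),.178),('t',(382,44),.178),('b',(393,243),.178),('jar2',(221,160),.15),('edgelow',(230,322),.157),('edgeup',(283,65),.157)]: print(n,at('w0',uv,z).round(4))
"
```

```text
cap [0.573 0.077 0.178]
knob [0.573 0.077 0.178]
btn [ 0.5219 -0.0748  0.108 ]
fin? [0.5101 0.1203 0.163 ]
ptr [0.5295 0.0758 0.16  ]
c5 [0.606  0.0957 0.178 ]
c3 [0.5391 0.0921 0.178 ]
c1 [0.5398 0.0578 0.178 ]
c6 [0.6077 0.0599 0.178 ]
t [0.5711 0.1146 0.178 ]
b [0.5755 0.0376 0.178 ]
jar2 [0.4948 0.0726 0.15  ]
edgelow [ 0.4941 -0.0052  0.157 ]
edgeup [0.528  0.1116 0.157 ]
```

Call:
arm_command(dp=[[0.25,0,-0.1],[0.5,0,-0.2],[0.7,0,-0.3],[0.8,0,-0.4],[0.8,0,-0.4]], turn=[[0,0,0],[0,0,0],[0,0,0],[0,0,0],[0,0,0]], jaw=[0,0,0,0,0])

```text
time_s: 0.78
eef_pos: [0.5756, 0.2022, 0.3335]
eef_rot: [0.001, 0.706, 0.708, 0.002]
wrist_force: [0.2, -0.4, 0.2]
opening: -0.002
grasp_force: 0.0
```

```bash
python3 -c "
from h import *
snap('w1')"
```

```text
0.78 [0.5756 0.2022 0.3335] [0.001 0.706 0.708 0.002]
```

View pics/w1_b.png

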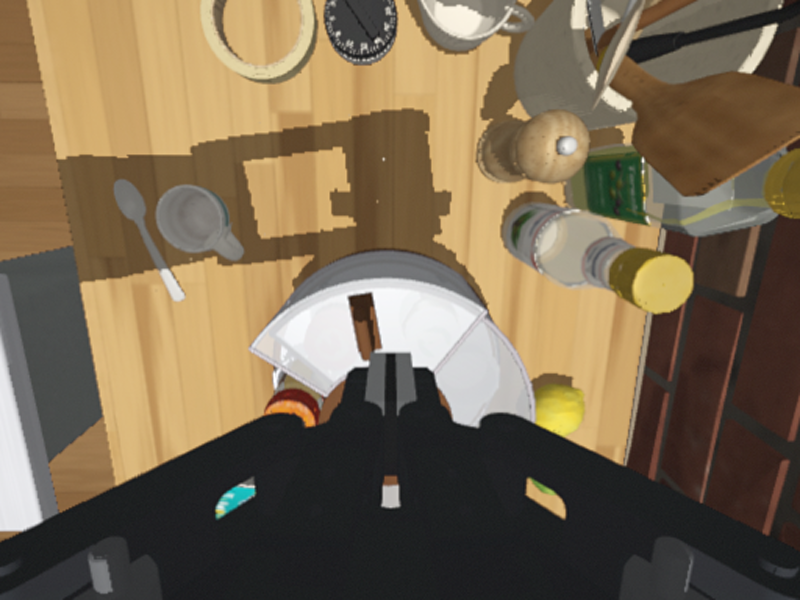

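Left side: gate fin (362,325), with a mug, bottles and a pepper mill, none of which is the jar. Next I'll look right.

Call:
arm_command(dp=[[-0.25,0,0],[-0.5,0,0],[-0.75,0,0],[-1,0,0],[-1,0,0]], turn=[[0,0,0],[0,0,0],[0,0,0],[0,0,0],[0,0,0]], jaw=[0,0,0,0,0])

```text
time_s: 1.45
eef_pos: [0.5736, -0.0558, 0.3291]
eef_rot: [-0.001, 0.71, 0.704, -0.001]
wrist_force: [-0.2, 0.9, -0.4]
opening: 0.001
grasp_force: 0.0
```

Call:
arm_command(dp=[[-0.25,0,0],[-0.5,0,0],[-0.75,0,0],[-0.9,0,0],[-0.9,0,0]], turn=[[0,0,0],[0,0,0],[0,0,0],[0,0,0],[0,0,0]], jaw=[0,0,0,0,0])

```text
time_s: 2.08
eef_pos: [0.5736, -0.2776, 0.329]
eef_rot: [-0.002, 0.709, 0.705, -0.0]
wrist_force: [0.2, 0.5, -0.2]
opening: 0.003
grasp_force: 0.0
```

```bash
python3 -c "
from h import *
snap('w2')
c=at('w1',(362,298),.193);d=at('w1',(368,335),.193);print(c,d, at('w1',(375,360),.193))"
```

```text
2.08 [ 0.5736 -0.2776  0.329 ] [-0.002  0.709  0.705 -0.   ]
[0.55787888 0.19121789 0.193     ] [0.56152561 0.16589256 0.193     ] [0.56606198 0.1481317  0.193     ]
```

View pics/w2_b.png

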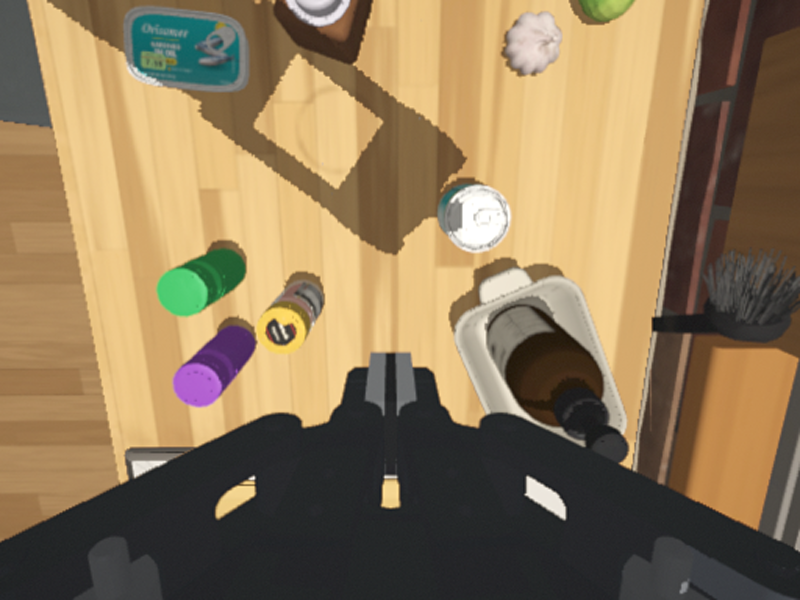

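Candidates: green (183,290), purple (197,385), yellow-cap jar (281,328). The yellow-cap jar is the loose spice jar, since green and purple are the excluded look-alikes. The can is at (475,217) and the tin at (187,50). I'll check scales against the given sizes.

```bash
python3 -c "
from h import *
P=lambda n,u,z:at(n,u,z)[:2]
print('btn dia',P('w0',(343,400),.108)-P('w0',(276,400),.108), 'ctr w0',P('w0',(309,402),.108))
print('ring inner disc edges z.157',P('w0',(504,150),.157),P('w0',(270,150),.157),P('w0',(390,264),.157),P('w0',(390,17),.157))
# hood outer edge points, circle fit radius .116 at z .157
pts=np.array([P('w0',u,.157) for u in [(651,90),(640,178),(617,250),(570,318),(500,366),(420,384),(340,382)]])
from scipy.optimize import least_squares as L
r=L(lambda p:np.hypot(*(pts-p[:2]).T)-p[2],[.57,.07,.116]);print(r.x,r.fun.round(4))
r=L(lambda p:np.hypot(*(pts-p[:2]).T)-.116,[.57,.07]);print(r.x,r.fun.round(4))
print('edges',P('w0',(228,322),.157),P('w0',(305,240),.157))
print('jar',P('w2',(281,328),.106),P('w2',(256,328),.106),P('w2',(306,328),.106),'green',P('w2',(183,290),.106),'purple',P('w2',(197,385),.106),'can',P('w2',(475,217),.072),'tin',P('w2',(187,50),.026),'btnw2',P('w2',(322,8),.108))
print('jar2cap w0',P('w0',(221,160),.044+.106))
"
```

```text
btn dia [ 4.31265436e-02 -1.78123716e-05] ctr w0 [ 0.52188056 -0.07555066]
ring inner disc edges z.157 [0.6257864  0.07674983] [0.51983041 0.07674754] [0.57418776 0.0243622 ] [0.57418111 0.12987264]
[0.5773336  0.07211477 0.11340686] [ 0.001  -0.0017 -0.0003  0.0012  0.0009 -0.0015  0.0005]
[0.57509467 0.07434459] [ 0.0001 -0.0019 -0.      0.0018  0.0013 -0.0016 -0.0005]
edges [ 0.49309622 -0.00518364] [0.53361993 0.03597056]
jar [ 0.47994935 -0.33682009] [ 0.45876004 -0.33673409] [ 0.50115637 -0.33690385] green [ 0.40112504 -0.30328163] purple [ 0.40285184 -0.38925095] can [ 0.64654269 -0.2474383 ] tin [ 0.39456469 -0.10558342] btnw2 [ 0.52569505 -0.09868016]
jar2cap w0 [0.49476978 0.07255595]
```

Sizes and reach agree: axis about (0.574,0.0755), yaw about 1°, fin at 90 mm, button at about 160 mm. Going to the button.

Call:
arm_command(dp=[[0.2,-0.05,0.15],[0.4,-0.1,0.3],[0.6,-0.15,0.45],[0.8,-0.21,0.6],[0.8,-0.21,0.7]], turn=[[0,0,0],[0,0,0],[0,0,0],[0,0,0],[0,0,0]], jaw=[0,0,0,0,0])

```text
time_s: 2.75
eef_pos: [0.5199, -0.0697, 0.1543]
eef_rot: [-0.002, 0.705, 0.709, -0.0]
wrist_force: [0.5, 0.6, -0.2]
opening: -0.003
grasp_force: 0.0
```

Call:
arm_command(dp=[[0,0,0.04],[0,0,0.08],[0,0,0.11],[0,0,0.13],[0,0,0.13]], turn=[[0,0,0],[0,0,0],[0,0,0],[0,0,0],[0,0,0]], jaw=[0,0,0,0,0])

```text
time_s: 3.38
eef_pos: [0.5225, -0.0753, 0.1237]
eef_rot: [-0.0, 0.707, 0.707, -0.0]
wrist_force: [-0.0, 0.5, -0.7]
opening: 0.003
grasp_force: 0.0
```

Call:
arm_command(dp=[[0,0,0.04],[0,0,0.06],[0,0,0.08],[0,0,0.1],[0,0,0.12]], turn=[[0,0,0],[0,0,0],[0,0,0],[0,0,0],[0,0,0]], jaw=[0,0,0,0,0])

```text
time_s: 4.0
eef_pos: [0.5224, -0.0751, 0.0945]
eef_rot: [-0.0, 0.707, 0.707, -0.0]
wrist_force: [-5.2, -0.4, 10.3]
opening: 0.0
grasp_force: 5.5
```

Call:
arm_command(dp=[[0,0,0.014],[0,0,0.014],[0,0,0.014]], turn=[[0,0,0],[0,0,0],[0,0,0]], jaw=[0,0,0])

```text
time_s: 4.38
eef_pos: [0.5226, -0.075, 0.0919]
eef_rot: [0.0, 0.707, 0.707, -0.0]
wrist_force: [-6.8, 1.9, 16.0]
opening: -0.002
grasp_force: 7.8
```

Call:
arm_command(dp=[[0,0,-0.1],[0,0,-0.1],[0,0,-0.1],[0,0,-0.1],[0,0,-0.1]], turn=[[0,0,0],[0,0,0],[0,0,0],[0,0,0],[0,0,0]], jaw=[0,0,0,0,0])

```text
time_s: 5.0
eef_pos: [0.5221, -0.0748, 0.1145]
eef_rot: [-0.001, 0.707, 0.707, -0.0]
wrist_force: [0.3, 0.0, -0.5]
opening: -0.0
grasp_force: 0.0
```

Call:
arm_command(dp=[[0,0,0.02],[0,0,0.04],[0,0,0.06],[0,0,0.08],[0,0,0.1]], turn=[[0,0,0],[0,0,0],[0,0,0],[0,0,0],[0,0,0]], jaw=[0,0,0,0,0])

```text
time_s: 5.62
eef_pos: [0.5229, -0.0753, 0.0915]
eef_rot: [0.0, 0.707, 0.707, -0.0]
wrist_force: [-12.7, 2.8, 45.7]
opening: -0.002
grasp_force: 23.5
```

Call:
arm_command(dp=[[0,0,0.002],[0,0,0.002],[0,0,0.002]], turn=[[0,0,0],[0,0,0],[0,0,0]], jaw=[0,0,0])

```text
time_s: 6.0
eef_pos: [0.5229, -0.0752, 0.0918]
eef_rot: [0.0, 0.707, 0.707, -0.0]
wrist_force: [-7.5, 2.1, 19.7]
opening: -0.002
grasp_force: 9.8
```

Call:
arm_command(dp=[[0,0,-0.1],[0,0,-0.1],[0,0,-0.1],[0,0,-0.1],[0,0,-0.1]], turn=[[0,0,0],[0,0,0],[0,0,0],[0,0,0],[0,0,0]], jaw=[0,0,0,0,0])

```text
time_s: 6.62
eef_pos: [0.522, -0.0748, 0.114]
eef_rot: [-0.001, 0.707, 0.707, -0.0]
wrist_force: [-0.5, -0.6, 0.4]
opening: 0.001
grasp_force: 0.0
```

Call:
arm_command(dp=[[0,0,0.02],[0,0,0.04],[0,0,0.06],[0,0,0.08],[0,0,0.1]], turn=[[0,0,0],[0,0,0],[0,0,0],[0,0,0],[0,0,0]], jaw=[0,0,0,0,0])

```text
time_s: 7.25
eef_pos: [0.523, -0.0753, 0.0915]
eef_rot: [0.0, 0.707, 0.707, -0.0]
wrist_force: [-16.6, 4.2, 48.9]
opening: -0.001
grasp_force: 24.6
```

Call:
arm_command(dp=[[0,0,0.002],[0,0,0.002],[0,0,0.002]], turn=[[0,0,0],[0,0,0],[0,0,0]], jaw=[0,0,0])

```text
time_s: 7.62
eef_pos: [0.5229, -0.0751, 0.0917]
eef_rot: [0.0, 0.707, 0.707, -0.0]
wrist_force: [-9.6, 3.1, 23.5]
opening: -0.002
grasp_force: 11.9
```

Call:
arm_command(dp=[[0,0,-0.2],[0,0,-0.4],[0.1,-0.05,-0.6],[0.2,-0.1,-0.8],[0.2,-0.1,-0.8]], turn=[[0,0,0],[0,0,0],[0,0,0],[0,0,0],[0,0,0]], jaw=[0,0,1,1,1])

```text
time_s: 8.25
eef_pos: [0.4992, -0.0242, 0.2939]
eef_rot: [0.004, 0.706, 0.708, 0.002]
wrist_force: [0.3, -0.4, -0.6]
opening: 0.633
grasp_force: 0.0
```

```bash
python3 -c "
from h import *
snap('w3')"
```

```text
8.25 [ 0.4992 -0.0242  0.2939] [0.004 0.706 0.708 0.002]
```

View pics/w3_b.png

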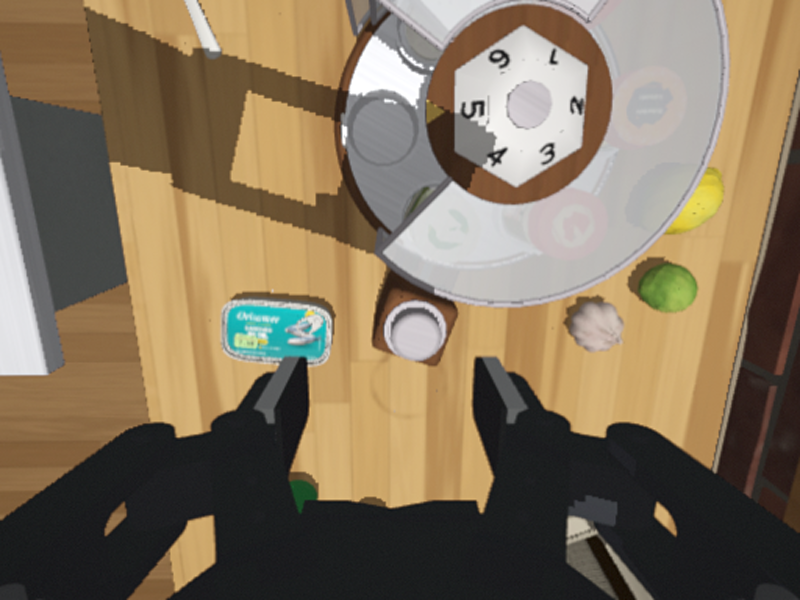

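The 5 stands at the pointer and the empty bay is in the opening at (382,128). Next I'll go over the jar and turn the tool 90°, so the fingers close sideways across the opening.

Call:
arm_command(dp=[[-0.2,-0.01,0],[-0.4,-0.03,0],[-0.6,-0.04,0],[-0.6,-0.04,0]], turn=[[0,0,-0.33],[0,0,-0.67],[0,0,-1],[0,0,-1]], jaw=[0.75,0.75,0.75,0.75])

```text
time_s: 8.8
eef_pos: [0.4864, -0.1782, 0.2868]
eef_rot: [-0.002, 0.502, 0.865, -0.0]
wrist_force: [0.4, 0.4, -0.6]
opening: 0.747
grasp_force: 0.0
```

Call:
arm_command(dp=[[-0.2,-0.1,0],[-0.4,-0.2,0],[-0.52,-0.3,0],[-0.52,-0.3,0]], turn=[[0,0,-0.33],[0,0,-0.67],[0,0,-1],[0,0,-1]], jaw=[0.75,0.75,0.75,0.75])

```text
time_s: 9.3
eef_pos: [0.4865, -0.3267, 0.2869]
eef_rot: [-0.002, 0.261, 0.965, 0.001]
wrist_force: [0.0, 0.1, -0.1]
opening: 0.75
grasp_force: 0.0
```

Call:
arm_command(dp=[[0,0,0],[0,0,0],[0,0,0],[0,0,0]], turn=[[0,0,-0.33],[0,0,-0.67],[0,0,-1],[0,0,-1]], jaw=[0.75,0.75,0.75,0.75])

```text
time_s: 9.8
eef_pos: [0.4877, -0.3234, 0.2882]
eef_rot: [-0.001, 0.001, 1.0, 0.001]
wrist_force: [-0.2, 0.0, 0.0]
opening: 0.749
grasp_force: 0.0
```

```bash
python3 -c "
from h import *
P=lambda n,u,z:at(n,u,z)[:2].round(4)
print('bay',P('w3',(382,128),.076),'L',P('w3',(347,128),.076),P('w3',(417,128),.076),P('w3',(382,93),.076),P('w3',(382,163),.076),'cap',P('w3',(523,106),.178),'btn',P('w3',(414,330),.108),'edge',P('w3',(380,250),.157),P('w3',(452,185),.157),'capL',P('w3',(455,67),.178),P('w3',(455,145),.178))
pts=np.array([P('w3',u,.157) for u in [(727,60),(715,150),(690,205),(640,260),(570,294),(500,304),(440,294)]])
from scipy.optimize import least_squares as L
r=L(lambda p:np.hypot(*(pts-p[:2]).T)-.116,[.57,.07]);print(r.x,r.fun.round(4))
snap('w4')
print(proj('w4',[[.480,-.337,.106],[.401,-.303,.106],[.403,-.389,.106]]))
"
```

```text
bay [0.4946 0.075 ] L [0.4685 0.0749] [0.5206 0.0751] [0.4946 0.099 ] [0.4945 0.0501] cap [0.57  0.077] btn [ 0.5189 -0.0728] edge [ 0.4938 -0.0031] [0.537 0.036] capL [0.5332 0.0956] [0.5348 0.0575]
[0.57580295 0.07653656] [-0.0018 -0.0001  0.0015  0.0015 -0.0013 -0.0013  0.0004]
9.8 [ 0.4877 -0.3234  0.2882] [-0.001  0.001  1.     0.001]
[[371.26992848 259.04925718]
 [419.86348307 143.67226752]
 [293.03314312 147.04215531]]
```

View pics/w4_b.png

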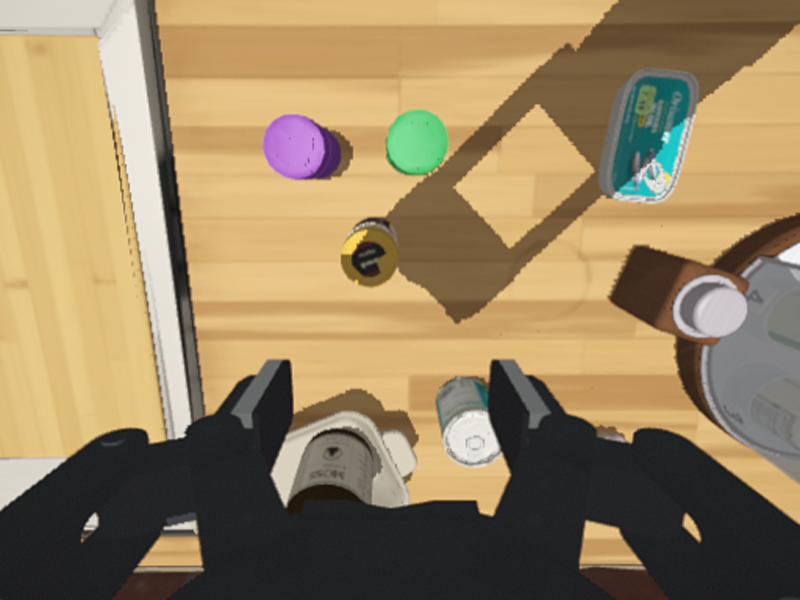

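Purple (294,147), green (417,142), yellow-cap jar (370,256), can (473,440), tin (648,140). I'll check the chosen jar in a crop and work out the shift to it.

```bash
python3 -c "
from h import *
for u in [(370,256),(341,256),(399,256),(370,286)]: print(at('w4',u,.106).round(4))
im=cv2.imread('pics/w4.png')[125:200,200:275];cv2.imwrite('pics/crop4.png',cv2.resize(im,(450,450),interpolation=cv2.INTER_CUBIC))
print(get_obs()['eef_pos'])
"
```

```text
[ 0.4778 -0.3379  0.106 ]
[ 0.4777 -0.3588  0.106 ]
[ 0.4778 -0.3169  0.106 ]
[ 0.5001 -0.3382  0.106 ]
[ 0.48766553 -0.3236949   0.2883721 ]
```

View pics/crop4.png

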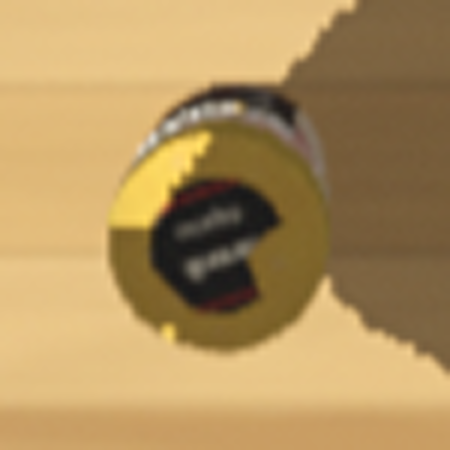

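The crop confirms the labelled yellow-cap spice jar. Descending.

Call:
arm_command(dp=[[0.035,-0.054,0.1],[0.035,-0.054,0.3],[0.035,-0.054,0.5],[0.035,-0.054,0.65],[0.035,-0.054,0.65]], turn=[[0,0,0],[0,0,0],[0,0,0],[0,0,0],[0,0,0]], jaw=[0.75,0.75,0.75,0.75,0.75])

```text
time_s: 10.48
eef_pos: [0.4769, -0.3359, 0.1231]
eef_rot: [-0.003, 0.002, 1.0, 0.003]
wrist_force: [0.1, 0.3, 0.3]
opening: 0.75
grasp_force: 0.0
```

Call:
arm_command(dp=[[0,0,0.1],[0,0,0.2],[0,0,0.2]], turn=[[0,0,0],[0,0,0],[0,0,0]], jaw=[0.75,0.75,0.75])

```text
time_s: 10.85
eef_pos: [0.4787, -0.338, 0.0769]
eef_rot: [-0.0, 0.001, 1.0, 0.001]
wrist_force: [-0.2, -0.1, 0.1]
opening: 0.752
grasp_force: 0.0
```

Call:
arm_command(dp=[[0,0,0],[0,0,0],[0,0,0],[0,0,0],[0,0,0]], turn=[[0,0,0],[0,0,0],[0,0,0],[0,0,0],[0,0,0]], jaw=[0.45,0.3,0.3,0.3,0.3])

```text
time_s: 11.48
eef_pos: [0.4801, -0.3397, 0.0793]
eef_rot: [0.001, 0.0, 1.0, -0.001]
wrist_force: [-0.1, 1.4, 7.5]
opening: 0.478
grasp_force: 60.4
```

Call:
arm_command(dp=[[0,0,-0.1],[0,0,-0.3],[0,0,-0.5],[0,0,-0.7],[0,0,-0.72]], turn=[[0,0,0],[0,0,0],[0,0,0],[0,0,0],[0,0,0]], jaw=[0.3,0.3,0.3,0.3,0.3])

```text
time_s: 12.1
eef_pos: [0.4807, -0.3404, 0.2629]
eef_rot: [0.003, 0.0, 1.0, -0.004]
wrist_force: [0.3, -0.3, -0.2]
opening: 0.479
grasp_force: 60.7
```

Call:
arm_command(dp=[[0,0.15,0],[0,0.35,0],[0,0.55,0],[0,0.75,0],[0,0.95,0]], turn=[[0,0,0],[0,0,0],[0,0,0],[0,0,0],[0,0,0]], jaw=[0.3,0.3,0.3,0.3,0.3])

```text
time_s: 12.72
eef_pos: [0.4781, -0.0993, 0.2562]
eef_rot: [-0.0, 0.0, 1.0, 0.0]
wrist_force: [-0.1, -0.4, -0.5]
opening: 0.474
grasp_force: 60.8
```

Call:
arm_command(dp=[[-0.02,0.2,0],[-0.05,0.4,0],[-0.06,0.6,0],[-0.06,0.68,0],[-0.06,0.68,0]], turn=[[0,0,0],[0,0,0],[0,0,0],[0,0,0],[0,0,0]], jaw=[0.3,0.3,0.3,0.3,0.3])

```text
time_s: 13.35
eef_pos: [0.4931, 0.0703, 0.2562]
eef_rot: [-0.001, -0.001, 1.0, 0.0]
wrist_force: [0.6, -0.8, -0.8]
opening: 0.476
grasp_force: 60.9
```

```bash
python3 -c "
from h import *
snap('w5');o=get_obs();print(o['opening'],o['grasp_force'],o['wrist_force'])
"
```

```text
13.35 [0.4931 0.0703 0.2562] [-0.001 -0.001  1.     0.   ]
0.4779605475444752 60.857868451325885 [ 0.68356477 -0.60274957 -0.84657858]
```

View pics/w5_b.png

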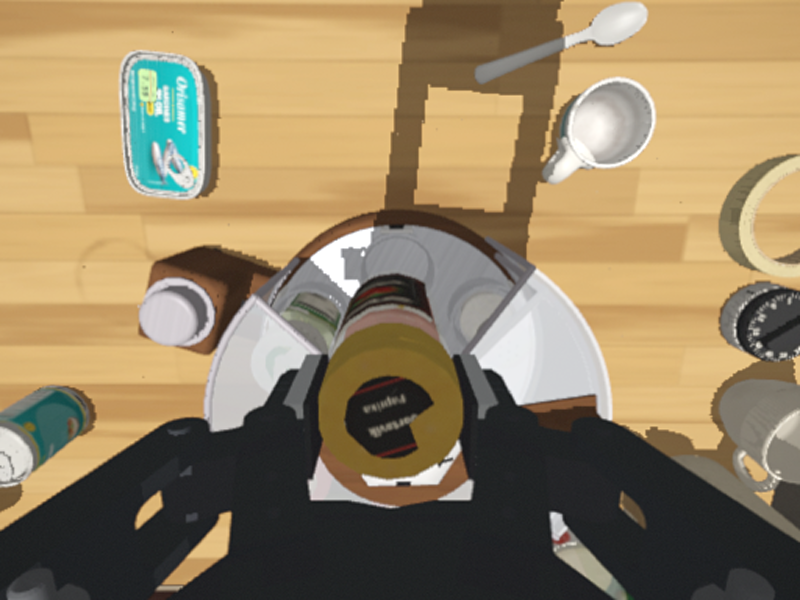

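The jar is held upright: cap (392,400), lower edge near (385,278). The bay mouth behind it spans columns 363–434, centred about 398. Working out the correction.

```bash
python3 -c "
from h import *
P=lambda u,z:at('w5',u,z).round(4)
print('bay',P((363,262),.076),P((434,262),.076),'top rim',P((398,236),.076))
print('cap',P((319,400),.283),P((465,400),.283),P((391,480),.283),P((391,322),.283))
print('bottom',P((345,300),.177),P((425,300),.177),P((385,275),.177))
print('predicted bay rim', proj('w5',[[.495+.0265*np.cos(a),.0745+.0265*np.sin(a),.076] for a in np.arange(4)*np.pi/2]).round(0).tolist())
print('pred jar bottom rim', proj('w5',[[.4915+.021*np.cos(a),.0703+.021*np.sin(a),.177] for a in np.arange(4)*np.pi/2]).round(0).tolist())
print('axis',P((398,236),.076)[0]+.0265)
im=cv2.imread('pics/w5.png')[120:330,170:340];cv2.imwrite('pics/crop5.png',cv2.resize(im,(486,600),interpolation=cv2.INTER_CUBIC))
"
```

```text
bay [0.4873 0.0506 0.076 ] [0.4872 0.1017 0.076 ] top rim [0.4685 0.0756 0.076 ]
cap [0.4881 0.05   0.283 ] [0.488  0.0913 0.283 ] [0.5143 0.0704 0.283 ] [0.4649 0.0703 0.283 ]
bottom [0.4879 0.0472 0.177 ] [0.4878 0.0878 0.177 ] [0.4749 0.0675 0.177 ]
predicted bay rim [[396.0, 308.0], [433.0, 273.0], [396.0, 236.0], [360.0, 272.0]]
pred jar bottom rim [[390.0, 346.0], [432.0, 307.0], [391.0, 266.0], [349.0, 307.0]]
axis 0.49500000000000005
```

View pics/crop5.png

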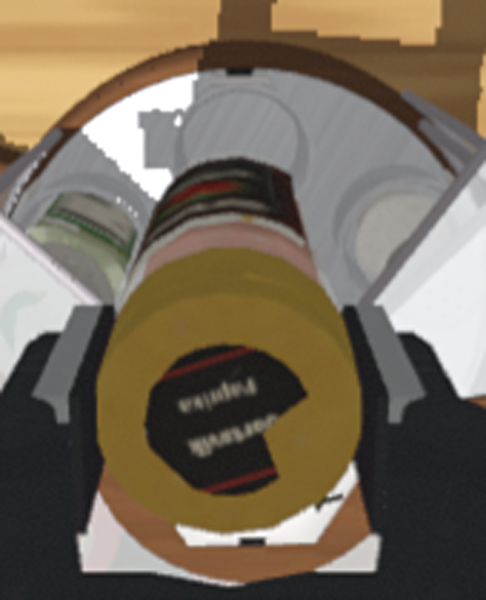

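The bay is at about (0.4955,0.0755). I need about +3 mm in x and +5 mm in y, then I'll lower in stages.

Call:
arm_command(dp=[[-0.012,0.021,0],[-0.012,0.021,0.1],[-0.012,0.021,0.2],[-0.012,0.021,0.32],[-0.012,0.021,0.32]], turn=[[0,0,0],[0,0,0],[0,0,0],[0,0,0],[0,0,0]], jaw=[0.3,0.3,0.3,0.3,0.3])

```text
time_s: 14.02
eef_pos: [0.4951, 0.0735, 0.1745]
eef_rot: [-0.003, 0.001, 1.0, 0.0]
wrist_force: [0.1, -0.5, -0.1]
opening: 0.481
grasp_force: 60.9
```

Call:
arm_command(dp=[[0,0,0],[0,0,0]], turn=[[0,0,0],[0,0,0]], jaw=[0.3,0.3])

```text
time_s: 14.28
eef_pos: [0.4979, 0.0739, 0.1784]
eef_rot: [0.001, 0.0, 1.0, -0.0]
wrist_force: [0.3, 0.2, -0.5]
opening: 0.479
grasp_force: 60.9
```

Call:
arm_command(dp=[[0.008,0.006,0],[0.008,0.006,0.04],[0.008,0.006,0.08],[0.008,0.006,0.12],[0.008,0.006,0.12]], turn=[[0,0,0],[0,0,0],[0,0,0],[0,0,0],[0,0,0]], jaw=[0.3,0.3,0.3,0.3,0.3])

```text
time_s: 14.9
eef_pos: [0.4938, 0.0757, 0.1453]
eef_rot: [-0.001, 0.0, 1.0, 0.0]
wrist_force: [0.8, 0.1, -1.0]
opening: 0.48
grasp_force: 60.9
```

Call:
arm_command(dp=[[-0.005,0,0.02],[-0.005,0,0.04],[-0.005,0,0.06],[-0.005,0,0.075],[-0.005,0,0.075]], turn=[[0,0,0],[0,0,0],[0,0,0],[0,0,0],[0,0,0]], jaw=[0.3,0.3,0.3,0.3,0.3])

```text
time_s: 15.52
eef_pos: [0.4958, 0.0757, 0.1277]
eef_rot: [-0.0, 0.0, 1.0, 0.0]
wrist_force: [-0.7, -0.4, 0.4]
opening: 0.475
grasp_force: 60.9
```

Jar bottom is at about 48 mm with no load; on down until it touches the floor.

Call:
arm_command(dp=[[0,0,0.008],[0,0,0.016],[0,0,0.018],[0,0,0.018]], turn=[[0,0,0],[0,0,0],[0,0,0],[0,0,0]], jaw=[0.3,0.3,0.3,0.3])

```text
time_s: 16.02
eef_pos: [0.4961, 0.0757, 0.1236]
eef_rot: [0.0, -0.0, 1.0, -0.0]
wrist_force: [0.2, -0.3, -1.0]
opening: 0.481
grasp_force: 60.9
```

Call:
arm_command(dp=[[0,0,0.004],[0,0,0.008],[0,0,0.008]], turn=[[0,0,0],[0,0,0],[0,0,0]], jaw=[0.3,0.3,0.3])

```text
time_s: 16.4
eef_pos: [0.4972, 0.0756, 0.1233]
eef_rot: [0.001, -0.0, 1.0, -0.0]
wrist_force: [-2.8, -0.4, 10.0]
opening: 0.478
grasp_force: 61.9
```

Floor contact, 10 N. Releasing with a narrow opening.

Call:
arm_command(dp=[[0,0,-0.004],[0,0,-0.004],[0,0,-0.004],[0,0,-0.004]], turn=[[0,0,0],[0,0,0],[0,0,0],[0,0,0]], jaw=[0.64,0.64,0.64,0.64])

```text
time_s: 16.9
eef_pos: [0.4959, 0.0757, 0.1223]
eef_rot: [-0.0, 0.0, 1.0, 0.0]
wrist_force: [-0.1, -0.3, -1.0]
opening: 0.642
grasp_force: 0.0
```

Call:
arm_command(dp=[[0,0,-0.05],[0,0,-0.15],[0,0,-0.3],[0,0,-0.5],[0,0,-0.6]], turn=[[0,0,0],[0,0,0],[0,0,0],[0,0,0],[0,0,0]], jaw=[0.64,0.64,0.64,0.64,0.64])

```text
time_s: 17.52
eef_pos: [0.4972, 0.0756, 0.2767]
eef_rot: [0.003, -0.0, 1.0, -0.0]
wrist_force: [0.2, 0.8, -0.3]
opening: 0.641
grasp_force: 0.0
```

```bash
python3 -c "
from h import *
A=np.array([.5745,.076])
for u in [(597,396),(597,412)]:
    p=at('w5',u,.193);print('fin outer w5',p.round(4))
for u in [(350,296),(373,292),(362,294)]:
    p=at('w1',u,.193);d=p[:2]-A;print('fin outer w1',p.round(4),np.hypot(*d),np.degrees(np.arctan2(d[1],d[0])))
snap('w6');im=cv2.imread('pics/w6.png');h=cv2.cvtColor(im,cv2.COLOR_BGR2HSV)
m=cv2.inRange(h,(20,140,60),(32,255,255))
n,l,s,c=cv2.connectedComponentsWithStats(m)
i=1+s[1:,4].argmax();print(s[i],c[i]*1.5625,'expect',proj('w6',[[.4955,.0755,.15],[.4955,.0755+.0215,.15]]).round(1).tolist(),'at',at('w6',c[i]*1.5625,.15).round(4))
for f in (95,98,101,110,125,140,155,170,181):
    r=np.radians(f);e=np.array([np.cos(r),np.sin(r)]);t=np.array([-e[1],e[0]])
    print(f,(A+.09*e-t*(.0045+.011*abs(t[0])+.0145*abs(t[1]))).round(4))
"
```

```text
fin outer w5 [0.5328 0.1732 0.193 ]
fin outer w5 [0.5416 0.1742 0.193 ]
fin outer w1 [0.55   0.1931 0.193 ] 0.11965195380156772 101.79526587154638
fin outer w1 [0.5649 0.1958 0.193 ] 0.12021321480270676 94.58199950394882
fin outer w1 [0.5578 0.1945 0.193 ] 0.11965082994016628 98.0236998642353
17.52 [0.4972 0.0756 0.2767] [ 0.003 -0.     1.    -0.   ]
[231 158  42  46 987] [393.45554711 280.66584347] expect [[390.4, 283.6], [425.7, 283.6]] at [0.4937 0.0774 0.15  ]
95 [0.5833 0.1671]
98 [0.5792 0.1675]
101 [0.5751 0.1678]
110 [0.5623 0.1673]
125 [0.5408 0.1622]
140 [0.5201 0.1512]
155 [0.5024 0.1342]
170 [0.4895 0.112 ]
181 [0.4842 0.0936]
```

The jar stands in the bay: its cap was detected within about 2 mm of the expected place. The fin is at about 98°. I'll close the jaw, go behind the fin and down.

Call:
arm_command(dp=[[-0.1,0.1,0],[-0.2,0.2,0],[-0.3,0.3,0],[-0.41,0.37,0],[-0.41,0.37,0]], turn=[[0,0,0],[0,0,0],[0,0,0],[0,0,0],[0,0,0]], jaw=[0,0,0,0,0])

```text
time_s: 18.2
eef_pos: [0.5993, 0.1691, 0.272]
eef_rot: [-0.0, -0.001, 1.0, 0.0]
wrist_force: [-0.7, -0.4, -0.2]
opening: -0.0
grasp_force: 0.0
```

Call:
arm_command(dp=[[0,0,0],[0,0,0.1],[0,0,0.2],[0,0,0.3],[0,0,0.3]], turn=[[0,0,0],[0,0,0],[0,0,0],[0,0,0],[0,0,0]], jaw=[0,0,0,0,0])

```text
time_s: 18.82
eef_pos: [0.5964, 0.1674, 0.1957]
eef_rot: [-0.002, 0.0, 1.0, -0.0]
wrist_force: [0.7, 0.6, -0.3]
opening: 0.001
grasp_force: 0.0
```

Call:
arm_command(dp=[[0,0,0.04],[0,0,0.08],[0,0,0.08],[0,0,0.08]], turn=[[0,0,0],[0,0,0],[0,0,0],[0,0,0]], jaw=[0,0,0,0])

```text
time_s: 19.32
eef_pos: [0.5988, 0.1682, 0.1779]
eef_rot: [0.0, -0.0, 1.0, 0.0]
wrist_force: [-0.2, -0.8, 0.4]
opening: 0.001
grasp_force: 0.0
```

Call:
arm_command(dp=[[0.06,0,0.012],[0.1,0,0.012],[0.145,-0.004,0.012],[0.19,-0.012,0.012],[0.23,-0.024,0.012]], turn=[[0,0,0],[0,0,0],[0,0,0],[0,0,0],[0,0,0]], jaw=[0,0,0,0,0])

```text
time_s: 19.95
eef_pos: [0.5406, 0.1621, 0.1749]
eef_rot: [0.0, -0.0, 1.0, 0.0]
wrist_force: [1.2, 0.4, -0.2]
opening: 0.002
grasp_force: 0.5
```

Call:
arm_command(dp=[[0.041,-0.02,0],[0.082,-0.044,0],[0.12,-0.077,0],[0.153,-0.112,0],[0.18,-0.154,0]], turn=[[0,0,0],[0,0,0],[0,0,0],[0,0,0],[0,0,0]], jaw=[0,0,0,0,0])

```text
time_s: 20.58
eef_pos: [0.4955, 0.1231, 0.1746]
eef_rot: [-0.0, -0.0, 1.0, 0.0]
wrist_force: [0.8, 0.2, -0.8]
opening: -0.002
grasp_force: 0.5
```

Call:
arm_command(dp=[[0.013,-0.022,0],[0.024,-0.044,0],[0.032,-0.062,0],[0.037,-0.08,0],[0.041,-0.095,0]], turn=[[0,0,0],[0,0,0],[0,0,0],[0,0,0],[0,0,0]], jaw=[0,0,0,0,0])

```text
time_s: 21.2
eef_pos: [0.4858, 0.0997, 0.1745]
eef_rot: [-0.0, -0.0, 1.0, 0.0]
wrist_force: [1.1, 0.3, -0.3]
opening: 0.0
grasp_force: 0.4
```

Call:
arm_command(dp=[[0,-0.008,0],[0,-0.016,0],[0,-0.024,0],[0,-0.024,0]], turn=[[0,0,0],[0,0,0],[0,0,0],[0,0,0]], jaw=[0,0,0,0])

```text
time_s: 21.7
eef_pos: [0.4858, 0.0938, 0.1745]
eef_rot: [-0.0, 0.0, 1.0, -0.0]
wrist_force: [0.4, -0.3, -0.3]
opening: 0.003
grasp_force: 0.0
```

Call:
arm_command(dp=[[0,-0.008,0],[0,-0.016,0],[0,-0.024,0],[0,-0.032,0],[0,-0.032,0]], turn=[[0,0,0],[0,0,0],[0,0,0],[0,0,0],[0,0,0]], jaw=[0,0,0,0,0])

```text
time_s: 22.32
eef_pos: [0.4858, 0.0925, 0.1746]
eef_rot: [0.001, -0.0, 1.0, 0.006]
wrist_force: [2.3, 28.1, -0.0]
opening: -0.002
grasp_force: 14.6
```

Hard stop reached where predicted. Backing off and lifting clear.

Call:
arm_command(dp=[[0,0.05,0],[0,0.12,0],[0,0.12,-0.15],[0,0.12,-0.4],[0,0.12,-0.55]], turn=[[0,0,0],[0,0,0],[0,0,0],[0,0,0],[0,0,0]], jaw=[0,0,0,0,0])

```text
time_s: 22.95
eef_pos: [0.4867, 0.1162, 0.3153]
eef_rot: [0.002, 0.0, 1.0, -0.0]
wrist_force: [-0.1, -0.3, 0.7]
opening: 0.003
grasp_force: 0.0
```

Call:
arm_command(dp=[[0.2,0,0],[0.4,0,0],[0.4,0,0]], turn=[[0,0,0],[0,0,0],[0,0,0]], jaw=[0,0,0])

```text
time_s: 23.32
eef_pos: [0.3836, 0.1164, 0.3122]
eef_rot: [0.0, -0.0, 1.0, -0.0]
wrist_force: [0.3, 0.7, 0.3]
opening: 0.003
grasp_force: 0.0
```

```bash
python3 -c "
from h import *
snap('w7');im=cv2.imread('pics/w7.png');h=cv2.cvtColor(im,cv2.COLOR_BGR2HSV)
A=np.array([.5745,.076])
L=lambda th,r,w,z:[A[0]-r*np.cos(th)-w*np.sin(-th),A[1]-r*np.sin(th)+w*np.cos(th),z]
pr=proj('w7',[L(.0175,r,w,.193) for r in(.072,.09,.108) for w in(-.0045,.0045)]+[L(.0175,.072,0,.163)],1);print(pr.round(0).tolist())
g=pr[:6].mean(0).round().astype(int);print('V around fin:')
for dy in range(-24,25,4): print(g[1]+dy,[int(h[min(383,max(0,g[1]+dy)),g[0]+dx,2]) for dx in range(-32,33,4)])
m=cv2.inRange(h,(18,110,40),(34,255,255));n,l,s,c=cv2.connectedComponentsWithStats(m)
print('jar exp',proj('w7',[[.4955,.0755,.15]],1)[0].round());print([(s[i,4],c[i].round().tolist()) for i in range(1,n) if s[i,4]>150])
print(get_obs()['wrist_force'])
"
```

```text
23.32 [0.3836 0.1164 0.3122] [ 0. -0.  1. -0.]
[[205.0, 297.0], [214.0, 297.0], [204.0, 282.0], [213.0, 282.0], [203.0, 266.0], [212.0, 266.0], [213.0, 281.0]]
V around fin:
257 [218, 220, 220, 221, 222, 224, 219, 134, 63, 63, 117, 39, 37, 37, 38, 78, 116]
261 [214, 220, 216, 217, 225, 222, 217, 114, 63, 52, 37, 39, 38, 36, 38, 38, 37]
265 [38, 32, 65, 165, 219, 224, 219, 121, 127, 39, 40, 38, 41, 41, 39, 38, 37]
269 [38, 39, 36, 36, 167, 224, 219, 130, 115, 37, 39, 38, 36, 38, 37, 38, 39]
273 [42, 41, 39, 35, 96, 90, 50, 37, 37, 39, 36, 38, 37, 37, 39, 39, 41]
277 [36, 36, 36, 40, 37, 38, 39, 40, 38, 37, 38, 36, 38, 39, 38, 38, 37]
281 [39, 39, 41, 39, 39, 39, 38, 37, 39, 37, 39, 37, 38, 39, 38, 36, 38]
285 [39, 38, 39, 41, 36, 37, 38, 37, 38, 37, 36, 38, 37, 36, 35, 36, 38]
289 [40, 41, 40, 37, 38, 38, 38, 37, 36, 39, 38, 39, 36, 37, 40, 36, 37]
293 [40, 38, 38, 39, 37, 38, 39, 38, 37, 37, 37, 37, 37, 37, 38, 38, 37]
297 [42, 41, 40, 43, 38, 38, 37, 38, 38, 38, 37, 38, 35, 37, 34, 37, 39]
301 [42, 41, 40, 38, 38, 36, 36, 39, 42, 39, 38, 40, 37, 37, 38, 39, 40]
305 [39, 41, 40, 36, 37, 38, 37, 36, 41, 37, 36, 37, 37, 39, 39, 37, 38]
jar exp [215. 269.]
[(np.int32(1735), [78.0, 65.0]), (np.int32(2281), [290.0, 96.0]), (np.int32(8582), [410.0, 98.0]), (np.int32(285), [14.0, 79.0]), (np.int32(11230), [78.0, 161.0]), (np.int32(14282), [262.0, 195.0]), (np.int32(391), [440.0, 150.0]), (np.int32(541), [428.0, 209.0]), (np.int32(327), [446.0, 243.0]), (np.int32(3322), [48.0, 276.0]), (np.int32(178), [429.0, 283.0])]
[ 0.47037757 -0.59919355  0.74452993]
```

The fin's outer end shows at columns 202–210, as predicted for shut, but the rest is behind the gripper. I'll check once from over the gate with open fingers.

Call:
arm_command(dp=[[-0.15,-0.08,0],[-0.3,-0.16,0],[-0.46,-0.16,0],[-0.46,-0.16,0],[-0.46,-0.16,0]], turn=[[0,0,0],[0,0,0],[0,0,0],[0,0,0],[0,0,0]], jaw=[1,1,1,1,1])

```text
time_s: 24.0
eef_pos: [0.5008, 0.076, 0.3114]
eef_rot: [-0.001, 0.0, 1.0, -0.0]
wrist_force: [-0.4, 1.0, 0.2]
opening: 0.998
grasp_force: 0.0
```

```bash
python3 -c "
from h import *
snap('w8');im=cv2.imread('pics/w8.png');h=cv2.cvtColor(im,cv2.COLOR_BGR2HSV)
A=np.array([.5745,.076])
L=lambda th,r,w,z:[A[0]-r*np.cos(th)-w*np.sin(-th),A[1]-r*np.sin(th)+w*np.cos(th),z]
pr=proj('w8',[L(.0175,r,w,.193) for r in(.072,.09,.108) for w in(-.0045,.0045)],1);print(pr.round(0).tolist())
print('jar exp',proj('w8',[[.4955,.0755,.15],[.4955,.097,.15]],1).round(),'cap5',proj('w8',[[.548,.0755,.178]],1).round())
g=pr.mean(0).round().astype(int)
for y in range(g[1]-40,g[1]+49,8): print(y,[tuple(int(v) for v in h[y,g[0]+dx]) for dx in range(-24,25,6)])
"
```

```text
24.0 [0.5008 0.076  0.3114] [-0.001  0.     1.    -0.   ]
[[244.0, 188.0], [253.0, 188.0], [243.0, 169.0], [253.0, 169.0], [243.0, 149.0], [253.0, 149.0]]
jar exp [[249. 172.]
 [270. 172.]] cap5 [[249. 228.]]
129 [(9, 29, 147), (140, 5, 145), (0, 5, 101), (10, 18, 85), (12, 14, 91), (10, 17, 90), (18, 15, 85), (0, 3, 88), (110, 8, 101)]
137 [(10, 4, 204), (150, 1, 212), (110, 3, 219), (90, 2, 218), (120, 1, 218), (120, 2, 218), (110, 4, 217), (120, 2, 216), (0, 0, 206)]
145 [(105, 2, 218), (110, 4, 218), (120, 4, 216), (12, 145, 51), (11, 130, 49), (11, 132, 56), (105, 2, 214), (110, 4, 215), (110, 4, 214)]
153 [(105, 5, 217), (100, 4, 214), (0, 0, 203), (12, 140, 51), (12, 137, 54), (14, 146, 54), (12, 6, 203), (105, 5, 213), (110, 4, 213)]
161 [(120, 2, 214), (100, 4, 211), (23, 15, 209), (13, 153, 50), (12, 140, 53), (13, 135, 53), (20, 15, 207), (21, 13, 204), (113, 5, 212)]
169 [(100, 4, 213), (105, 5, 213), (22, 14, 207), (11, 138, 50), (13, 142, 54), (13, 144, 53), (105, 3, 191), (19, 14, 205), (113, 5, 210)]
177 [(120, 2, 210), (120, 4, 211), (20, 15, 206), (12, 143, 50), (11, 135, 53), (12, 144, 53), (24, 13, 204), (23, 15, 203), (110, 4, 208)]
185 [(100, 4, 208), (100, 4, 208), (23, 10, 204), (25, 14, 204), (12, 135, 49), (23, 12, 196), (19, 14, 202), (45, 3, 204), (105, 5, 207)]
193 [(110, 4, 207), (110, 4, 208), (113, 5, 208), (110, 4, 209), (105, 2, 205), (120, 4, 207), (113, 5, 208), (105, 5, 206), (120, 4, 206)]
201 [(140, 4, 193), (5, 19, 80), (11, 142, 52), (11, 132, 54), (21, 157, 114), (15, 143, 59), (13, 137, 52), (12, 152, 52), (0, 24, 74)]
209 [(12, 148, 112), (11, 134, 55), (10, 135, 49), (13, 146, 49), (14, 165, 48), (12, 140, 51), (12, 153, 50), (12, 127, 52), (12, 135, 53)]
217 [(13, 152, 126), (24, 6, 216), (15, 8, 125), (15, 8, 125), (0, 6, 40), (10, 7, 106), (20, 6, 129), (20, 6, 125), (23, 8, 129)]
```

The fin sits exactly at the shut position, the jar's yellow cap shows through the gate at the bay, and the drum face is square to the pointer. The arm is clear, so I'm handing in.

```bash
python3 -c "
from bench import *
print(hand_in())"
```

```text
the job is handed in; nothing more can be done
None
```

I handed the job in at about 24 s: the spice jar stands upright in bay 5 with the 5 at the pointer, the gate is shut against its stop, and the can and tin were not touched; the last position checks were from image measurements, and no verdict came back.

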